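Stand the pan lid upright in the drying rack

TASK

Put the round steel pan lid away to dry. It lies flat, so take it by its knob, lean it on the wooden easel (rim on the two pegs, underside against the board) and let go; then take it again by its top rim and stand it upright in the middle slot of the wire rack, resting on the rack's rails, with the knob facing away from the saucer. Keep hold of it until it rests there, gently and without dropping it, and leave the mug, the tumbler and the saucer where they are.

Things in the scene. Friction and masses are not known exactly. Their poses are not given: they have to be found in the camera images.
- lid: Round steel pan lid, 0.2 to 0.45 kg, 160 mm across, flat on the worktop, black knob up. Origin at the centre of its flat underside, z out of the knob side (x, y mean nothing). Rim: flat band 9 mm thick from radius 48 to 80 mm; inside, the top rises to 14 mm. Knob: stem 16 mm thick, then a round grip 33 mm across from 24 to 52 mm along z.
- lid_mid (a point): Centre of the lid, midway through its 9 mm rim (z = 4.5 mm in the lid's frame).
- lid_knob (a point): Middle of the knob's grip, on the lid's axis, 38 mm from the underside.
- easel: Fixed wooden easel, yawed -0.1 to 0.35 rad. Origin on the worktop under easel_seat, z up. Its board, 100 mm wide, leans 45 degrees from level: it rises towards the easel's -y, its face looks to +y and up. It ends 35 mm up the slope from the seat point, so a leaning lid's top rim stands 45 mm clear. Base plate 110 x 130 x 14 mm.
- easel_seat (a point): Point on the board's face, 85 mm above the worktop, where the centre of the lid's underside lies when the lid leans on the pegs. Axes as easel. Two pegs, 10 mm thick, stand 30 mm out square to the board at x = -40 and +40 mm, 75 mm down the slope from here.
- rack: Fixed steel wire rack, 148 x 138 mm, yawed up to 0.35 rad. Origin on the worktop under its centre, z up. Two rails run along its y at x = -45 and +45 mm, tops 24 mm high. Three slots at y = -40, 0 and +40 mm, each 15 mm wide between tines 6 mm thick, one pair on each rail, tips 65 mm high. A lid in a slot has its plane along the rack's x and z.
- rack_slot (a point): Where the lid's centre (lid_mid) is when the lid stands in the middle slot: 91 mm above the worktop over the rack's origin. Axes as rack.
- saucer: White saucer, 120 mm in diameter, loose, standing in the slot at the rack's y = -40 mm (its top about 126 mm above the worktop). Origin at its centre. Leave it standing.
- mug: Spotted mug, 93 mm tall, standing left of the lid; bystander. Origin under its middle.
- tumbler: Small upturned clear glass tumbler, 50 mm across, 63 mm tall, beyond the lid, left of the rack; bystander. Origin under its middle.

How it is judged:
By the outcome, as a careful person would: the job done as asked, in the order asked, and still so for the second after the job is handed in, with the robot touching nothing.
It also fails if it takes over 56 s, if anything falls off the work surface, if the arm or the gripper's body presses on something with over 40 N, if the wrist force passes 120 N, or if a joint passes its speed limit or range.

ROBOT

A 7-joint arm with a two-finger parallel gripper is mounted at the origin on a cart in front of the work surface, level with it; the furniture and walls round the work are solid. World frame = base frame: x ahead of the robot, y to its left, z up, the work surface at z = 0. Lengths are in m, angles in degrees, forces in N, time in s.
With the tool pointing down it reaches from about 0.425 to 0.875 m from the base axis. Payload 4.7 kg.
Tool frame: the origin (TCP) lies on the mounting face of the last link; the fingertips stand 182 mm ahead of it and the grasp point (between the pads) lies 164 mm ahead of it; z points along the fingers, y is the line along which they close (so a half turn about z gives the same grasp; the last joint's range is limited). The gripper opens to 87 mm and grips with 3 to 60 N. Pads are 19 mm wide; open, the fingers measure 117 mm over their backs; the gripper's body (75 mm by 190 mm) begins 51 mm behind the grasp point.
Start: joints at [71.625, 18.392, -4.016, 83.108, 1.295, 78.541, -3.26], TCP at [0.214, -0.614, 0.405] pointing down, gripper open.
Joint ranges: [-163.93, 163.93], [-17.29, 119.83], [-79.2, 71.16], [3.27, 140.29], [-89.18, 269.18], [5.43, 117.66], [-154.24, 154.24]. Speed limits (degrees/s): [147.25, 147.25, 180, 180, 180, 180, 180].

INTERFACE

Orientations are given as [roll, pitch, yaw] about the fixed x, y, z axes, in that order (R = Rz(yaw) Ry(pitch) Rx(roll)).
In Python, from cell import env gives the robot as it stands.
- The arm moves only by the tool servo_tool, never from a script. Its argument "plan" is a list of rows, each an object with "xyz": the shift along the tool's x, y, z in cm, a list of three; "twist": the turn, a rotation vector about the tool's x, y, z in degrees, a list of three; "jaw": the closure, from 0 (fully open) to 1 (shut). In form: [{"xyz": [x, y, z], "twist": [wx, wy, wz], "jaw": jaw}, ...]. A call has 1 to 10 rows; each row is the pose to reach, as a shift and turn from the pose commanded when the call began, along the tool's axes at that moment; what a row does not reach only later rows make up. A row lasts 1/12 s, in which the tool goes at most 41.7 mm and 7.16 degrees, less where a joint would pass 70% of its speed; a pose out of reach is approached as far as the arm can. A call with a gripper value outside its range is refused whole. The fingers move at their own pace and stop on an object; "newtons" is the grip in N (left out, the last holds). Time passes only in rows, so rows that repeat a pose let the fingers close. It gives the time, the measured TCP pose, the force, the opening and the grip force at its end, in the units of the state.
- env.get_obs(): the state, without advancing time (a new reading comes with each control period).
- env.read_camera(name): name is "scene" or "top"; returns a dict with "img" (420x560x3 uint8, red, green, blue), "camera_matrix" (3x3 intrinsics, pixels), "R" (3x3) and "t" (3): a world point X has camera coordinates R X + t. Camera axes: x right, y down, z forward; pixel columns grow to the right and rows downward; lengths in m; the calibration is good to about 2 mm. A picture is of the moment at which its call begins. There is no depth.
- env.sign_off(): hands the job in; it is judged then, once.
The state is a dict: "time_s": time; "qpos": joint angles; "joint_velocities": joint speeds; "effort": joint torques, N m; "tool_pos": TCP position; "tool_rot": TCP orientation; "force": force on the tool from outside, world axes, zero at the start; "wrist_torque": the same for the moment, N m; "grip_width": finger opening in m; "grasp_force": force on a finger pad.
Only numpy, scipy, OpenCV 4.12 (cv2) and the standard library are available. Lean on these libraries where they do the work, as an engineer would, in place of code of your own. Each camera call takes 0.05 s, during which the arm holds its last target. There are 200 camera calls.

## Working session

There is one attempt and no reset: what is moved stays moved. The work goes in short steps, Python scripts to look and compute and a tool call to move; the robot and the scene stay as the last step left them, time stands still between calls to the robot, and variables do not carry over. Pictures are saved under pics/ and viewed, at most 10 in all, crops included, and the job is handed in when it is done.

Besides the shell and the picture viewer there is one more tool, called after "Call:" as a command line: name --argument value ..., lists and objects as JSON in quotes. servo_tool: Moves the arm, as the interface text tells. Its arguments: {"type":"object","properties":{"plan":{"type":"array","items":{"type":"object","properties":{"xyz":{"type":"array","items":{"type":"number"}},"twist":{"type":"array","items":{"type":"number"}},"jaw":{"type":"number"}}}},"newtons":{"type":"number"}},"required":["plan"]}

```bash
mkdir -p pics; ls
python3 - <<'E'
from cell import env
import cv2
for n in ("scene","top"):
    c=env.read_camera(n); cv2.imwrite(f"pics/{n}0.png",cv2.resize(c["img"][:,:,::-1],(800,600),interpolation=cv2.INTER_CUBIC))
    print(n,c["camera_matrix"].tolist(),c["R"].tolist(),c["t"].tolist())
print(env.get_obs())
E
```

```text
pics
scene [[478.2499548728447, 0.0, 278.9589964379776], [0.0, 478.2499548728447, 211.4329883713261], [0.0, 0.0, 1.0]] [[-0.8914778977240704, -0.4529970124258604, -0.007801576937814599], [-0.303464111724003, 0.6098129431679664, -0.7321459603387731], [0.3364174352869267, -0.6503244429344998, -0.6811030965697477]] [0.6605115578591952, -0.0003609422409855209, 1.2267732563801383]
top [[447.48352575657617, 0.0, 276.3058717882648], [0.0, 447.48352575657617, 205.9849741756882], [0.0, 0.0, 1.0]] [[-0.015493770674085692, -0.9996667416630703, 0.02064821258703104], [-0.983073982276389, 0.0114598108448618, -0.1828502614344364], [0.18255270044987174, -0.02313176059318383, -0.9829239203571756]] [0.3815236861639249, 0.581379559753026, 0.9679092044873469]
{'time_s': 0.1, 'qpos': array([71.62655278, 18.43433589, -4.01459868, 83.16682794,  1.29622739,
       78.54154266, -3.26199843]), 'joint_velocities': array([ 0.0267944 , -0.11361243, -0.03486885, -0.1514464 ,  0.11738356,
       -0.02791073, -0.10101725]), 'effort': array([ 1.27294002e-04, -4.92570090e+01, -4.05418044e-01, -3.13400495e+01,
       -6.41066954e-02,  3.94306169e-02,  6.34714911e-05]), 'tool_pos': array([ 0.21346108, -0.61375894,  0.40378541]), 'tool_rot': array([-1.79902589e+02,  6.94939322e-03,  1.91803849e+01]), 'force': array([ 0.30895549, -0.08416906, -0.4462594 ]), 'wrist_torque': array([-0.04152146, -0.03810966,  0.04191286]), 'grasp_force': 0.0, 'grip_width': 0.0868011416909064}
```

View pics/scene0.png

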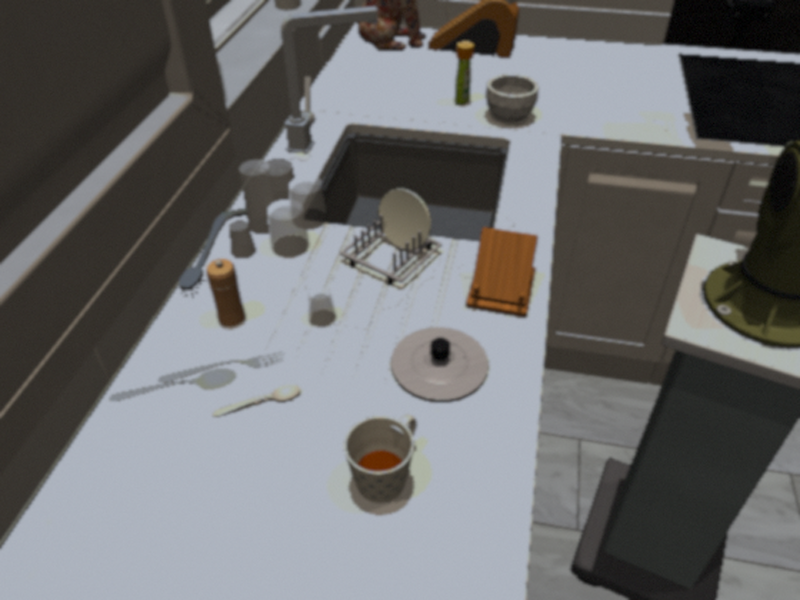

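View pics/top0.png

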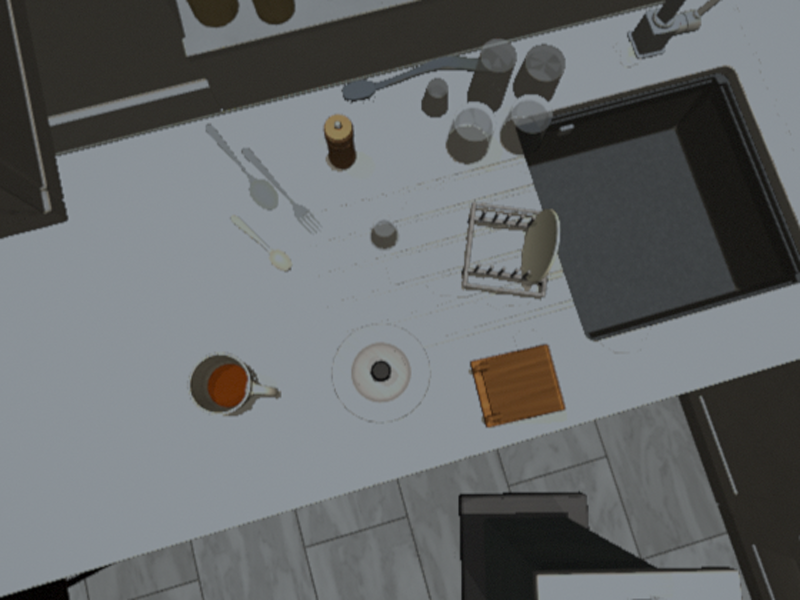

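The scene view shows the lid knob at (440,349), easel (505,270), rack (390,252) and mug (380,460). In the top view the lid is at (381,371), easel (517,385), rack (507,250), tumbler (384,234) and mug (222,385). I need enlarged crops of the easel and rack.

Run:
```python
import cv2,numpy as np
from cell import env
T=env.read_camera("top")["img"][:,:,::-1];S=env.read_camera("scene")["img"][:,:,::-1]
f=lambda I,x,y:cv2.resize(I[y:y+75,x:x+100],(400,300),interpolation=cv2.INTER_CUBIC)
o=np.vstack([np.hstack([f(T,320,236),f(T,312,138)]),np.hstack([f(S,310,155),f(S,230,128)])])
cv2.imwrite("pics/crop1.png",cv2.convertScaleAbs(o,alpha=1.3))
```

```text
(no output)
```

View pics/crop1.png

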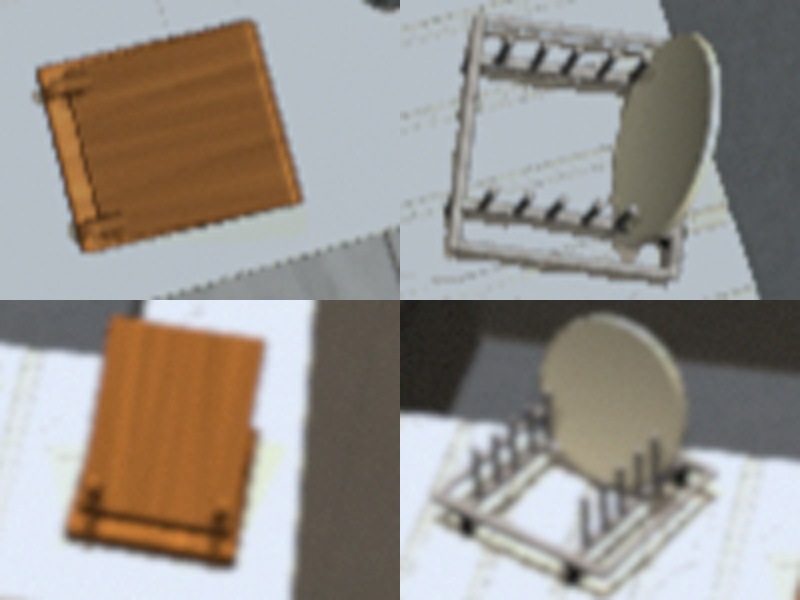

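The crop shows the easel with its pegs at top-crop (42,95) and (76,230), facing +y. In the rack, tine tips are seen on both rails and the saucer is in the far (-y) slot.

```bash
cat > h.py <<'E'
import numpy as np
from scipy.optimize import least_squares
from scipy.spatial.transform import Rotation as Ro
CAM={}
def cam(n):
    from cell import env
    if n not in CAM: CAM[n]=env.read_camera(n)
    return CAM[n]
def proj(n,X):
    c=cam(n); p=np.atleast_2d(X)@c["R"].T+c["t"]; p=p@c["camera_matrix"].T
    return p[:,:2]/p[:,2:]
def fit(obs,x0,yaw=True):
    # obs: list of (cam, local xyz in m, pixel)
    def pl(v,l):
        a=v[2] if yaw else 0
        return np.array([v[0]+np.cos(a)*l[0]-np.sin(a)*l[1],v[1]+np.sin(a)*l[0]+np.cos(a)*l[1],l[2]])
    r=lambda v:np.concatenate([proj(n,pl(v,l))[0]-p for n,l,p in obs])
    s=least_squares(r,x0,loss="soft_l1"); return s.x,r(s.x).reshape(-1,2)
E
cat > m.py <<'E'
from h import *
np.set_printoptions(precision=4,suppress=True)
A=np.array
for n in("top","scene"): c=cam(n); print(n,-c["R"].T@c["t"])
k=1/1.42857
print("lid",*fit([("top",(0,0,.038),A([381,370])*k),("scene",(0,0,.038),A([440,349])*k),("top",(0,0,.008),A([381,373])*k),("scene",(0,0,.008),A([440,363])*k)],[.5,.1],False))
print("tumbler",*fit([("top",(0,0,.06),A([384,233])*k),("scene",(0,0,.03),A([321,308])*k)],[.7,.1],False))
print("mug",*fit([("top",(0,0,.093),A([222,384])*k),("scene",(0,0,.045),A([380,462])*k)],[.5,.4],False))
te=lambda x,y:A([320+x/4,236+y/4]); tr=lambda x,y:A([312+(x-400)/4,138+y/4])
se=lambda x,y:A([310+x/4,155+(y-300)/4]); sr=lambda x,y:A([230+(x-400)/4,128+(y-300)/4])
ys=[.0505,.0295,.0105,-.0105,-.0295]
U=[(508,42),(543,48),(575,53),(608,58),(643,64)];L=[(490,195),(525,200),(560,205),(597,210),(632,212)]
sl=[(475,455),(492,440),(508,425),(527,413),(547,395)];srr=[(585,500),(602,485),(620,468),(638,455),(655,438)]
ob=[("top",(.045,y,.065),tr(*p)) for y,p in zip(ys,U)]+[("top",(-.045,y,.065),tr(*p)) for y,p in zip(ys,L)]+[("scene",(.045,y,.065),sr(*p)) for y,p in zip(ys,sl)]+[("scene",(-.045,y,.065),sr(*p)) for y,p in zip(ys,srr)]
print("rack",*fit(ob,[.65,-.1,0]))
for n in("top","scene"):print(n,*fit([o for o in ob if o[0]==n],[.65,-.1,0])[:1])
c=.70711
ob=[("top",(.05,-.0247,.1097),te(243,27)),("top",(-.05,-.0247,.1097),te(288,208)),("scene",(.05,-.0247,.1097),se(112,316)),("scene",(-.05,-.0247,.1097),se(265,340)),
("top",(.04,.0742,.0532),te(42,93)),("top",(-.04,.0742,.0532),te(76,230)),("scene",(.04,.0742,.0532),se(97,490)),("scene",(-.04,.0742,.0532),se(221,512))]
v,r=fit(ob,[.5,-.1,.2]);print("easel",v,r)
for n in("top","scene"):print(n,*fit([o for o in ob if o[0]==n],[.5,-.1,.2]))
E
python3 m.py
```

```text
top [0.4008 0.3971 1.0498]
scene [0.176  1.0972 0.8404]
lid [0.4641 0.3977] [[-0.3814  1.5624]
 [-0.1786 -0.8677]
 [-0.3646  0.2787]
 [-0.6057 -1.8633]]
tumbler [0.6863 0.3922] [[-1.1916 -0.6677]
 [ 1.9919 -0.701 ]]
mug [0.4467 0.6332] [[-0.7594  0.0334]
 [ 0.2127 -0.7759]]
rack [ 0.6629  0.1864 -0.1424] [[-1.0008  0.7983]
 [-0.6908  0.465 ]
 [-0.4927  0.2707]
 [ 0.3194  0.1877]
 [-0.2306 -0.2564]
 [-0.5234  0.3899]
 [-0.0655  0.328 ]
 [-0.4835  0.1531]
 [-0.5234  0.0915]
 [-0.9395  0.6669]
 [-0.298  -2.0991]
 [ 0.2392 -2.2723]
 [ 0.491  -2.0065]
 [ 0.3547 -2.7874]
 [-0.5463 -1.6465]
 [-0.2295 -1.3146]
 [ 0.1781 -1.7288]
 [-0.1877 -1.1751]
 [-0.204  -1.9339]
 [-0.4727 -1.2434]]
top [ 0.6636  0.1853 -0.1448]
scene [ 0.6592  0.1933 -0.1291]
easel [0.4397 0.1731 0.206 ] [[-1.8228  0.0067]
 [-0.5722  1.6772]
 [-0.9928 -0.1171]
 [ 0.3411 -0.0847]
 [ 0.5424  0.155 ]
 [ 0.8395  1.7121]
 [-1.9748 -1.2697]
 [-0.575  -1.2521]]
top [0.4413 0.1724 0.1938] [[-1.2281 -0.6768]
 [-0.5381  1.0945]
 [ 0.9407 -1.0243]
 [ 0.8057  0.5955]]
scene [0.4374 0.1748 0.2224] [[-0.6106  0.6548]
 [ 0.88    0.3232]
 [-0.9303 -0.3259]
 [ 0.6228 -0.6356]]
```

```bash
cat > g.py <<'E'
import sys
from h import *
from cell import env
def tgt(p,R,tag=""):
    o=env.get_obs(); R0=Ro.from_euler("xyz",o["tool_rot"],degrees=True)
    print(tag,"xyz",np.round(R0.inv().apply(np.array(p)-o["tool_pos"])*100,2),"twist",np.round((R0.inv()*R).as_rotvec(degrees=True),1))
def down(yaw): return Ro.from_euler("xyz",[180,0,yaw],degrees=True)
def st():
    o=env.get_obs(); print({k:np.round(o[k],4) for k in("time_s","qpos","tool_pos","tool_rot","force","grip_width","grasp_force")})
E
python3 - <<'E'
from g import *
tgt([.52,-.3,.43],down(80)); tgt([.6,.1,.42],down(140)); tgt([.464,.398,.3],down(191.5))
E
```

```text
xyz [ 39.26 -19.58  -2.55] twist [ -0.   -0.  -60.8]
 xyz [ 59.96 -54.73  -1.53] twist [  -0.    -0.  -120.8]
 xyz [ 56.91 -87.33  10.48] twist [  -0.    -0.  -172.3]
```

Call:
servo_tool --plan '[{"xyz": [39,-19.5,-2.5],"twist": [0,0,-60],"jaw": 0},{"xyz": [39,-19.5,-2.5],"twist": [0,0,-60],"jaw": 0},{"xyz": [39,-19.5,-2.5],"twist": [0,0,-60],"jaw": 0},{"xyz": [39,-19.5,-2.5],"twist": [0,0,-60],"jaw": 0},{"xyz": [39,-19.5,-2.5],"twist": [0,0,-60],"jaw": 0},{"xyz": [39,-19.5,-2.5],"twist": [0,0,-60],"jaw": 0},{"xyz": [39,-19.5,-2.5],"twist": [0,0,-60],"jaw": 0},{"xyz": [39,-19.5,-2.5],"twist": [0,0,-60],"jaw": 0},{"xyz": [39,-19.5,-2.5],"twist": [0,0,-60],"jaw": 0},{"xyz": [39,-19.5,-2.5],"twist": [0,0,-60],"jaw": 0}]'

```text
time_s: 1.13
tool_pos: [0.5048, -0.3143, 0.429]
tool_rot: [180.0, 0.0, 79.3]
force: [0.6, -1.3, -1.1]
grip_width: 0.0868
grasp_force: 0.0
```

Run:
```python
from g import *
st();tgt([.6,.1,.42],down(140)); tgt([.464,.398,.3],down(191.5))
```

```text
{'time_s': np.float64(1.1333), 'qpos': array([ 50.4393,  12.5734, -24.728 ,  88.6491,   5.3307,  79.9075,
        14.5948]), 'tool_pos': array([ 0.5048, -0.3143,  0.429 ]), 'tool_rot': array([1.799736e+02, 3.150000e-02, 7.929280e+01]), 'force': array([ 0.6178, -1.31  , -1.0568]), 'grip_width': np.float64(0.0868), 'grasp_force': np.float64(0.0)}
 xyz [42.48  1.66  0.88] twist [  0.    0.  -60.7]
 xyz [ 69.24 -17.25  12.85] twist [  -0.     0.  -112.2]
```

Call:
servo_tool --plan '[{"xyz": [42.5,1.5,1],"twist": [0,0,-61],"jaw": 0},{"xyz": [42.5,1.5,1],"twist": [0,0,-61],"jaw": 0},{"xyz": [42.5,1.5,1],"twist": [0,0,-61],"jaw": 0},{"xyz": [42.5,1.5,1],"twist": [0,0,-61],"jaw": 0},{"xyz": [42.5,1.5,1],"twist": [0,0,-61],"jaw": 0},{"xyz": [42.5,1.5,1],"twist": [0,0,-61],"jaw": 0},{"xyz": [42.5,1.5,1],"twist": [0,0,-61],"jaw": 0},{"xyz": [42.5,1.5,1],"twist": [0,0,-61],"jaw": 0},{"xyz": [42.5,1.5,1],"twist": [0,0,-61],"jaw": 0},{"xyz": [42.5,1.5,1],"twist": [0,0,-61],"jaw": 0}]'

```text
time_s: 1.97
tool_pos: [0.5965, 0.0918, 0.419]
tool_rot: [180.0, 0.0, 140.3]
force: [0.9, -0.1, 0.2]
grip_width: 0.0871
grasp_force: 0.0
```

Run:
```python
from g import *
st(); tgt([.464,.398,.3],down(191.5))
```

```text
{'time_s': np.float64(1.9667), 'qpos': array([ 25.3001,  17.2961, -44.8125,  87.6964,  12.3235,  80.0495,
        29.963 ]), 'tool_pos': array([0.5965, 0.0918, 0.419 ]), 'tool_rot': array([1.799988e+02, 4.780000e-02, 1.403067e+02]), 'force': array([ 0.8604, -0.1124,  0.2033]), 'grip_width': np.float64(0.0871), 'grasp_force': np.float64(0.0)}
 xyz [29.76 15.1  11.88] twist [ -0.    0.  -51.2]
```

Call:
servo_tool --plan '[{"xyz": [29.8,15,10],"twist": [0,0,-51],"jaw": 0},{"xyz": [29.8,15,10],"twist": [0,0,-51],"jaw": 0},{"xyz": [29.8,15,10],"twist": [0,0,-51],"jaw": 0},{"xyz": [29.8,15,10],"twist": [0,0,-51],"jaw": 0},{"xyz": [29.8,15,10],"twist": [0,0,-51],"jaw": 0},{"xyz": [29.8,15,10],"twist": [0,0,-51],"jaw": 0},{"xyz": [29.8,15,10],"twist": [0,0,-51],"jaw": 0},{"xyz": [29.8,15,10],"twist": [0,0,-51],"jaw": 0},{"xyz": [29.8,15,10],"twist": [0,0,-51],"jaw": 0},{"xyz": [29.8,15,10],"twist": [0,0,-51],"jaw": 0}]'

```text
time_s: 2.8
tool_pos: [0.4594, 0.4005, 0.3177]
tool_rot: [179.9, -0.2, -168.3]
force: [-0.1, 0.1, -0.7]
grip_width: 0.0872
grasp_force: 0.0
```

Run:
```python
from g import *
import cv2
st(); tgt([.464,.398,.202],down(191.5))
S=env.read_camera("scene")["img"][:,:,::-1]
p=proj("scene",[.464,.398,.038])[0];print(p)
o=S[170:320,200:400]
cv2.imwrite("pics/a1.png",cv2.resize(o,(800,600),interpolation=cv2.INTER_CUBIC))
```

```text
{'time_s': np.float64(2.8), 'qpos': array([  0.8232,  26.9494, -56.7874,  93.9105,  23.2522,  72.0398,
        41.2254]), 'tool_pos': array([0.4594, 0.4005, 0.3177]), 'tool_rot': array([ 1.798549e+02, -1.750000e-01, -1.683311e+02]), 'force': array([-0.1003,  0.0897, -0.6748]), 'grip_width': np.float64(0.0872), 'grasp_force': np.float64(0.0)}
 xyz [-0.43 -0.36 11.57] twist [ 0.1 -0.2  0.2]
[307.82251023 243.53627066]
```

View pics/a1.png

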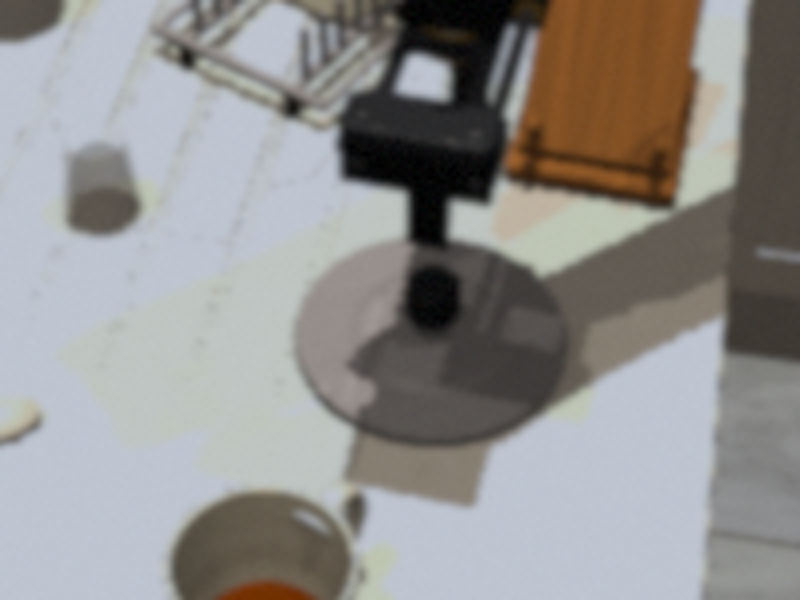

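The gripper is directly above the knob (433,297). I'll descend and close.

Call:
servo_tool --plan '[{"xyz": [-0.4,-0.4,4],"twist": [0,0,0],"jaw": 0},{"xyz": [-0.4,-0.4,7.5],"twist": [0,0,0],"jaw": 0},{"xyz": [-0.4,-0.4,10],"twist": [0,0,0],"jaw": 0},{"xyz": [-0.4,-0.4,11.5],"twist": [0,0,0],"jaw": 0},{"xyz": [-0.4,-0.4,11.5],"twist": [0,0,0],"jaw": 0},{"xyz": [-0.4,-0.4,11.5],"twist": [0,0,0],"jaw": 0.5},{"xyz": [-0.4,-0.4,11.5],"twist": [0,0,0],"jaw": 0.8},{"xyz": [-0.4,-0.4,11.5],"twist": [0,0,0],"jaw": 0.9},{"xyz": [-0.4,-0.4,11.5],"twist": [0,0,0],"jaw": 1},{"xyz": [-0.4,-0.4,11.5],"twist": [0,0,0],"jaw": 1}]' --newtons 30

```text
time_s: 3.73
tool_pos: [0.4686, 0.3934, 0.2051]
tool_rot: [180.0, 0.1, -168.8]
force: [-0.2, 0.3, 0.3]
grip_width: 0.0616
grasp_force: 0.0
```

Call:
servo_tool --plan '[{"xyz": [0,0,0],"twist": [0,0,0],"jaw": 1},{"xyz": [0,0,0],"twist": [0,0,0],"jaw": 1},{"xyz": [0,0,0],"twist": [0,0,0],"jaw": 1}]' --newtons 45

```text
time_s: 3.98
tool_pos: [0.4682, 0.3932, 0.204]
tool_rot: [180.0, 0.0, -168.8]
force: [0.3, 1.6, -0.7]
grip_width: 0.0414
grasp_force: 1.0
```

```bash
cat >> g.py <<'E'
E_=np.array([.440,.173,.085]); EY=11.5
def easelR(tilt,yaw=EY):
    # tool x=-easel x ; tilt>0 leans tool z toward easel -y (knob side), <0 toward +y
    return Ro.from_euler("z",yaw,degrees=True)*Ro.from_euler("x",-tilt,degrees=True)*down(180)
def ev(v,yaw=EY): return Ro.from_euler("z",yaw,degrees=True).apply(v)
c=.5**.5; N=ev([0,c,c]); U=ev([0,-c,c]); X=ev([1,0,0])
E
python3 - <<'E'
from g import *
st(); print(easelR(45).apply([0,0,1]),-N, easelR(45).apply([0,1,0]),U)
tgt(E_+N*(.202+.06)+U*.02,easelR(45))
E
```

```text
{'time_s': np.float64(3.9833), 'qpos': array([ -2.11  ,  33.8811, -51.7881,  99.2037,  29.8164,  61.7351,
        37.3846]), 'tool_pos': array([0.4682, 0.3932, 0.204 ]), 'tool_rot': array([ 1.799816e+02,  1.520000e-02, -1.688127e+02]), 'force': array([ 0.2711,  1.5659, -0.6536]), 'grip_width': np.float64(0.0414), 'grasp_force': np.float64(0.9751)}
[ 0.14097442 -0.6929114  -0.70710678] [ 0.14097442 -0.6929114  -0.70710678] [-0.14097442  0.6929114  -0.70710678] [ 0.14097442 -0.6929114   0.70710678]
 xyz [ 7.13 -3.94 -8.05] twist [45.  -0.1 -0.3]
```

Call:
servo_tool --plan '[{"xyz": [0,0,0],"twist": [0,0,0.3],"jaw": 0.4},{"xyz": [0.3,0.5,-0.2],"twist": [0,0,0.3],"jaw": 0.4},{"xyz": [0.3,0.5,-0.2],"twist": [0,0,0.3],"jaw": 0.5},{"xyz": [0.3,0.5,-0.2],"twist": [0,0,0.3],"jaw": 1},{"xyz": [0.3,0.5,-0.2],"twist": [0,0,0.3],"jaw": 1},{"xyz": [0.3,0.5,-0.2],"twist": [0,0,0.3],"jaw": 1},{"xyz": [0.3,0.5,-0.2],"twist": [0,0,0.3],"jaw": 1},{"xyz": [0.3,0.5,-0.2],"twist": [0,0,0.3],"jaw": 1},{"xyz": [0.3,0.5,-0.2],"twist": [0,0,0.3],"jaw": 1},{"xyz": [0.3,0.5,-0.2],"twist": [0,0,0.3],"jaw": 1}]' --newtons 45

```text
time_s: 4.82
tool_pos: [0.4644, 0.3972, 0.2057]
tool_rot: [-180.0, -0.0, -169.1]
force: [-1.1, -0.1, 0.4]
grip_width: 0.0315
grasp_force: 45.0
```

Run:
```python
from g import *
import cv2
st()
tgt(E_+N*(.202+.06)+U*.03,easelR(45))
T=env.read_camera("top")["img"][:,:,::-1];S=env.read_camera("scene")["img"][:,:,::-1]
o=np.hstack([cv2.resize(I[y:y+100,x:x+100],(400,400),interpolation=cv2.INTER_CUBIC) for I,x,y in((T,216,210),(S,258,200))])
cv2.imwrite("pics/a2.png",o)
```

```text
{'time_s': np.float64(4.8167), 'qpos': array([ -2.5736,  33.7298, -51.8549,  99.1714,  29.6813,  61.9084,
        36.6307]), 'tool_pos': array([0.4644, 0.3972, 0.2057]), 'tool_rot': array([-1.799835e+02, -6.000000e-03, -1.691255e+02]), 'force': array([-1.1391, -0.133 ,  0.3801]), 'grip_width': np.float64(0.0315), 'grasp_force': np.float64(44.9988)}
 xyz [ 6.81 -5.16 -8.58] twist [45.  -0.3 -0.6]
```

View pics/a2.png

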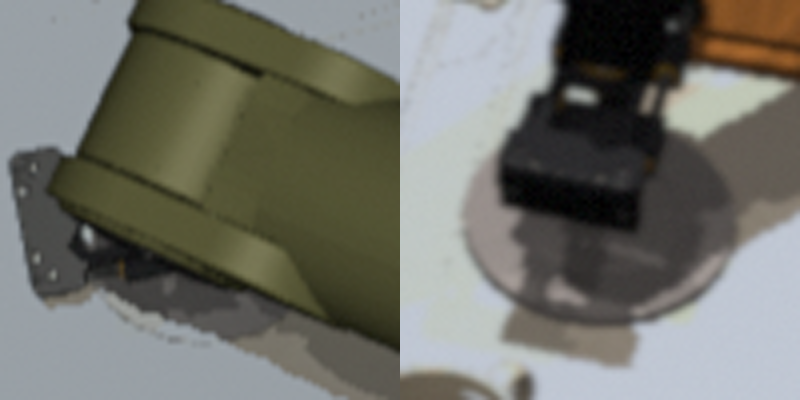

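Call:
servo_tool --plan '[{"xyz": [0,0,-3],"twist": [0,0,0],"jaw": 1},{"xyz": [0,0,-7],"twist": [0,0,0],"jaw": 1},{"xyz": [1,-0.5,-10],"twist": [6,0,0],"jaw": 1},{"xyz": [2,-1,-12],"twist": [12,0,0],"jaw": 1},{"xyz": [3,-2,-12],"twist": [18,0,0],"jaw": 1},{"xyz": [4,-3,-12],"twist": [24,0,0],"jaw": 1},{"xyz": [5,-4,-11],"twist": [30,0,0],"jaw": 1},{"xyz": [6,-4.5,-10],"twist": [36,0,0],"jaw": 1},{"xyz": [6.8,-5.2,-9],"twist": [42,0,0],"jaw": 1},{"xyz": [6.8,-5.2,-9],"twist": [45,-0.3,-0.6],"jaw": 1}]'

```text
time_s: 5.75
tool_pos: [0.4056, 0.3324, 0.2929]
tool_rot: [-134.6, -0.2, -168.4]
force: [0.4, 0.1, -5.2]
grip_width: 0.0318
grasp_force: 45.0
```

Call:
servo_tool --plan '[{"xyz": [0,0,0],"twist": [0,0,0],"jaw": 1},{"xyz": [0,0,0],"twist": [0,0,0],"jaw": 1},{"xyz": [0,0,0],"twist": [0,0,0],"jaw": 1}]'

```text
time_s: 6.0
tool_pos: [0.4076, 0.3339, 0.2958]
tool_rot: [-135.2, 0.1, -168.5]
force: [-0.6, 0.4, -3.5]
grip_width: 0.0319
grasp_force: 45.0
```

Run:
```python
from g import *
import cv2
st()
D=.2057
o=env.get_obs(); d=o["tool_pos"]-E_; print("along X,U,N (mm, N minus D)",d@X*1e3,d@U*1e3,(d@N-D)*1e3)
tgt(E_+N*(D+.006)+U*.006,easelR(45))
T=env.read_camera("top")["img"][:,:,::-1];S=env.read_camera("scene")["img"][:,:,::-1]
o=np.hstack([cv2.resize(I[y:y+120,x:x+100],(400,480),interpolation=cv2.INTER_CUBIC) for I,x,y in((T,290,220),(S,298,130))])
cv2.imwrite("pics/a3.png",o)
```

```text
{'time_s': np.float64(6.0), 'qpos': array([-15.5245,  27.0294, -46.4693,  99.6234,  44.5497, 101.7629,
        29.1731]), 'tool_pos': array([0.4076, 0.3339, 0.2958]), 'tool_rot': array([-1.351728e+02,  6.330000e-02, -1.684785e+02]), 'force': array([-0.5606,  0.3864, -3.4946]), 'grip_width': np.float64(0.0319), 'grasp_force': np.float64(44.9965)}
along X,U,N (mm, N minus D) 0.3007218893702869 33.038448675022146 59.3982663600206
 xyz [0.04 2.69 5.35] twist [ 0.2  0.1 -0. ]
```

View pics/a3.png

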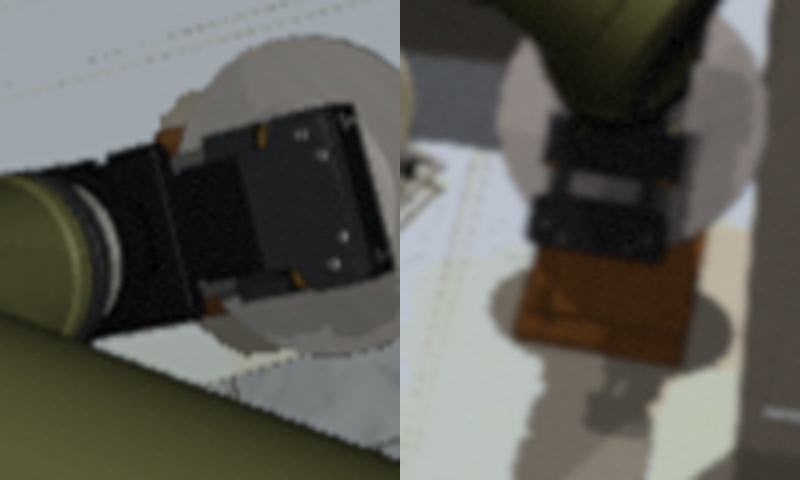

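Run:
```python
from g import *
t=np.linspace(0,2*np.pi,400)[:,None]
C=E_+N*.0594+U*.033+X*.0003
P=np.vstack([C+N*z+.08*(np.cos(t)*X+np.sin(t)*U) for z in(0,.009)])
for n,x0,y0 in(("scene",298,130),("top",290,220)):
    q=(proj(n,P)-[x0,y0])*4+([400,0] if n=="scene" else [0,0]); print(n,q.min(0),q.max(0))
```

```text
scene [495.04858953 -20.37776341] [767.28389946 248.16432424]
top [175.9466391  37.7291344] [467.58900877 362.43640317]
```

The lid sits in hand as predicted (scene outline 497–767 against 495–767 computed). I'll approach the board.

Call:
servo_tool --plan '[{"xyz": [0,1,1.5],"twist": [0,0,0],"jaw": 1},{"xyz": [0,2,3.2],"twist": [0,0,0],"jaw": 1},{"xyz": [0,2.5,4.5],"twist": [0,0,0],"jaw": 1},{"xyz": [0,2.6,5.1],"twist": [0,0,0],"jaw": 1},{"xyz": [0,2.6,5.3],"twist": [0,0,0],"jaw": 1},{"xyz": [0,2.6,5.3],"twist": [0,0,0],"jaw": 1}]'

```text
time_s: 6.7
tool_pos: [0.4114, 0.3142, 0.2395]
tool_rot: [-134.9, 0.0, -168.5]
force: [0.2, 1.0, -4.2]
grip_width: 0.032
grasp_force: 45.0
```

```bash
cat >> g.py <<'E'
def es(D=.2057):
    o=env.get_obs(); d=o["tool_pos"]-E_; f=o["force"]
    print("X,U,N mm",np.round([d@X*1e3,d@U*1e3,(d@N-D)*1e3],1),"F X,U,N",np.round([f@X,f@U,f@N],1),o["tool_rot"],o["grip_width"],o["time_s"])
E
python3 - <<'E'
from g import *
es()
E
```

```text
X,U,N mm [0.2 7.4 5.4] F X,U,N [ 0.4 -3.6 -2.3] [-1.34946760e+02  4.79905679e-03 -1.68503350e+02] 0.03199153252516088 6.7
```

Call:
servo_tool --plan '[{"xyz": [0,0,0.2],"twist": [0,0,0],"jaw": 1},{"xyz": [0,0,0.4],"twist": [0,0,0],"jaw": 1},{"xyz": [0,0,0.5],"twist": [0,0,0],"jaw": 1},{"xyz": [0,0,0.5],"twist": [0,0,0],"jaw": 1}]'

```text
time_s: 7.03
tool_pos: [0.412, 0.3113, 0.2366]
tool_rot: [-135.0, 0.1, -168.5]
force: [-0.4, 0.9, -3.2]
grip_width: 0.0319
grasp_force: 45.0
```

Run:
```python
from g import *
es()
```

```text
X,U,N mm [0.2 7.4 1.3] F X,U,N [-0.2 -3.  -1.6] [-1.35002815e+02  7.66945643e-02 -1.68470364e+02] 0.03193714126030826 7.0333
```

Call:
servo_tool --plan '[{"xyz": [0,0,0.1],"twist": [0,0,0],"jaw": 1},{"xyz": [0,0,0.2],"twist": [0,0,0],"jaw": 1},{"xyz": [0,0,0.2],"twist": [0,0,0],"jaw": 1}]'

```text
time_s: 7.28
tool_pos: [0.4122, 0.3098, 0.2349]
tool_rot: [-135.0, 0.0, -168.5]
force: [-0.3, 0.7, -3.9]
grip_width: 0.0315
grasp_force: 45.0
```

Run:
```python
from g import *
es()
```

```text
X,U,N mm [ 0.1  7.3 -1. ] F X,U,N [-0.1 -3.3 -2.3] [-1.34987021e+02  4.29308309e-02 -1.68471993e+02] 0.03149477502532004 7.2833
```

Call:
servo_tool --plan '[{"xyz": [0,0,0.1],"twist": [0,0,0],"jaw": 1},{"xyz": [0,0,0.2],"twist": [0,0,0],"jaw": 1},{"xyz": [0,0,0.2],"twist": [0,0,0],"jaw": 1}]'

```text
time_s: 7.53
tool_pos: [0.4125, 0.3083, 0.2334]
tool_rot: [-135.0, 0.0, -168.5]
force: [0.1, 0.3, -3.6]
grip_width: 0.0316
grasp_force: 45.0
```

Run:
```python
from g import *
es()
```

```text
X,U,N mm [ 0.1  7.3 -3.1] F X,U,N [ 0.1 -2.7 -2.3] [-1.34982703e+02  3.06971104e-02 -1.68471579e+02] 0.03159693331350764 7.5333
```

Call:
servo_tool --plan '[{"xyz": [0,0,0.1],"twist": [0,0,0],"jaw": 1},{"xyz": [0,0,0.2],"twist": [0,0,0],"jaw": 1},{"xyz": [0,0,0.3],"twist": [0,0,0],"jaw": 1},{"xyz": [0,0,0.3],"twist": [0,0,0],"jaw": 1}]'

```text
time_s: 7.87
tool_pos: [0.4124, 0.3076, 0.2327]
tool_rot: [-135.0, 0.1, -168.4]
force: [-3.6, 2.5, 3.4]
grip_width: 0.032
grasp_force: 45.0
```

Run:
```python
from g import *
import cv2
es()
T=env.read_camera("top")["img"][:,:,::-1];S=env.read_camera("scene")["img"][:,:,::-1]
o=np.hstack([cv2.resize(I[y:y+100,x:x+67],(400,600),interpolation=cv2.INTER_CUBIC) for I,x,y in((T,310,220),(S,315,145))])
cv2.imwrite("pics/a4.png",cv2.convertScaleAbs(o,alpha=1.4))
```

```text
X,U,N mm [-0.2  7.2 -4.1] F X,U,N [-3.   0.1  4.7] [-1.35032190e+02  1.04103517e-01 -1.68395038e+02] 0.03201203961490183 7.8667
```

View pics/a4.png

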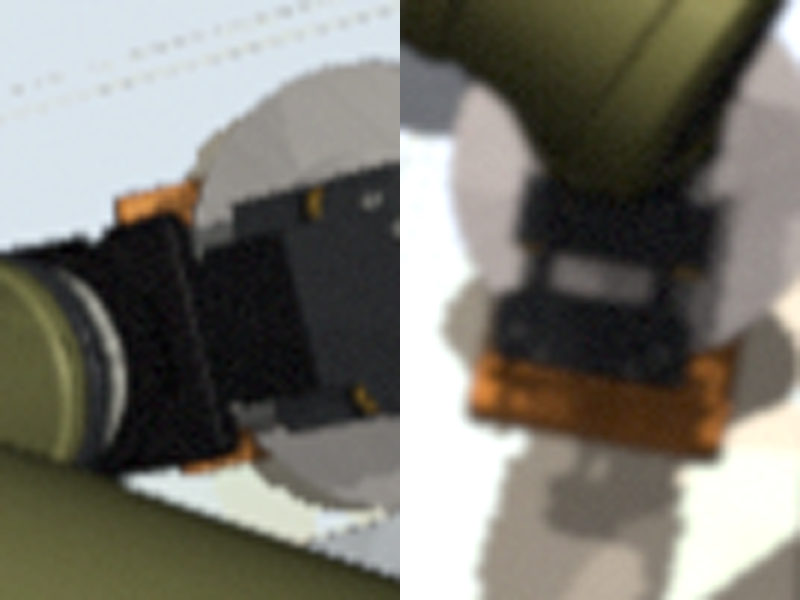

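The lid has touched the board (normal force up 7 N). Now I'll slide down the slope to the pegs.

Call:
servo_tool --plan '[{"xyz": [0,0.1,0],"twist": [0,0,0],"jaw": 1},{"xyz": [0,0.2,0],"twist": [0,0,0],"jaw": 1},{"xyz": [0,0.3,0],"twist": [0,0,0],"jaw": 1},{"xyz": [0,0.3,0],"twist": [0,0,0],"jaw": 1}]'

```text
time_s: 8.3
tool_pos: [0.4125, 0.3091, 0.2313]
tool_rot: [-134.8, 0.2, -168.5]
force: [-2.9, 0.6, 8.4]
grip_width: 0.0317
grasp_force: 45.0
```

Run:
```python
from g import *
es()
```

```text
X,U,N mm [ 0.2  5.3 -4.1] F X,U,N [-2.7  5.1  6.8] [-134.84695016    0.17310314 -168.45373119] 0.03172936582429661 8.3
```

Call:
servo_tool --plan '[{"xyz": [0,0.1,-0.05],"twist": [0,0,0],"jaw": 1},{"xyz": [0,0.2,-0.1],"twist": [0,0,0],"jaw": 1},{"xyz": [0,0.2,-0.1],"twist": [0,0,0],"jaw": 1}]'

```text
time_s: 8.55
tool_pos: [0.4124, 0.3106, 0.2298]
tool_rot: [-134.8, 0.2, -168.5]
force: [-1.5, 1.5, 6.7]
grip_width: 0.0316
grasp_force: 45.0
```

Run:
```python
from g import *
es()
```

```text
X,U,N mm [ 0.4  3.2 -4.1] F X,U,N [-1.2  3.5  5.9] [-1.34846072e+02  1.52186793e-01 -1.68487054e+02] 0.031620291559786094 8.55
```

Call:
servo_tool --plan '[{"xyz": [0,0.1,0],"twist": [0,0,0],"jaw": 1},{"xyz": [0,0.2,0],"twist": [0,0,0],"jaw": 1},{"xyz": [0,0.3,0],"twist": [0,0,0],"jaw": 1},{"xyz": [0,0.3,0],"twist": [0,0,0],"jaw": 1}]'

```text
time_s: 8.88
tool_pos: [0.4123, 0.3116, 0.2289]
tool_rot: [-134.5, 0.2, -168.6]
force: [-2.3, -2.5, 14.7]
grip_width: 0.0314
grasp_force: 45.0
```

Run:
```python
from g import *
es()
```

```text
X,U,N mm [ 0.5  1.9 -4. ] F X,U,N [-2.7 11.8  9. ] [-134.53712063    0.17750354 -168.62678313] 0.03138535771696161 8.8833
```

Pegs reached. I'll ease off and release.

Call:
servo_tool --plan '[{"xyz": [0,-0.08,-0.05],"twist": [0,0,0],"jaw": 1},{"xyz": [0,-0.08,-0.05],"twist": [0,0,0],"jaw": 0.6},{"xyz": [0,-0.08,-0.05],"twist": [0,0,0],"jaw": 0.4},{"xyz": [0,-0.08,-0.05],"twist": [0,0,0],"jaw": 0.2},{"xyz": [0,-0.08,-0.05],"twist": [0,0,0],"jaw": 0.1},{"xyz": [0,-0.08,-0.05],"twist": [0,0,0],"jaw": 0},{"xyz": [0,-0.08,-0.05],"twist": [0,0,0],"jaw": 0},{"xyz": [0,-0.08,-1],"twist": [0,0,0],"jaw": 0},{"xyz": [0,-0.08,-3],"twist": [0,0,0],"jaw": 0},{"xyz": [0,-0.08,-7],"twist": [0,0,0],"jaw": 0}]'

```text
time_s: 9.72
tool_pos: [0.4025, 0.3583, 0.2749]
tool_rot: [-134.7, -0.2, -168.7]
force: [0.9, -0.1, 0.3]
grip_width: 0.0799
grasp_force: 0.0
```

Run:
```python
from g import *
es();st()
E2=E_+U*.002-N*.004
print(easelR(-45).apply([[0,0,1],[0,1,0]]),U,N)
P=E2+N*.0045+U*(.068+.164)
tgt([.44,.25,.42],easelR(0),"via");tgt(P+U*.07,easelR(-45),"pre")
```

```text
X,U,N mm [ 0.2  0.6 62.2] F X,U,N [0.9 0.5 0. ] [-134.71793843   -0.18782776 -168.69246372] 0.07994156886002557 9.7167
{'time_s': np.float64(9.7167), 'qpos': array([-18.7067,  30.7153, -45.8687,  97.9601,  45.0359, 102.5949,
        25.9971]), 'tool_pos': array([0.4025, 0.3583, 0.2749]), 'tool_rot': array([-134.7179,   -0.1878, -168.6925]), 'force': array([ 0.9193, -0.1483,  0.3403]), 'grip_width': np.float64(0.0799), 'grasp_force': np.float64(0.0)}
[[-0.14097442  0.6929114  -0.70710678]
 [-0.14097442  0.6929114   0.70710678]] [ 0.14097442 -0.6929114   0.70710678] [-0.14097442  0.6929114   0.70710678]
via xyz [ -1.5  -18.31  -2.15] twist [-45.3  -0.3  -0.1]
pre xyz [ -0.11 -30.21  26.89] twist [-90.3  -0.2  -0.2]
```

Call:
servo_tool --plan '[{"xyz": [0,0,-4],"twist": [0,0,0],"jaw": 0},{"xyz": [0,0,-8],"twist": [0,0,0],"jaw": 0},{"xyz": [0,-3,-10],"twist": [-5,0,0],"jaw": 0},{"xyz": [0,-7,-10],"twist": [-12,0,0],"jaw": 0},{"xyz": [0,-11,-9],"twist": [-19,0,0],"jaw": 0},{"xyz": [-1,-15,-7],"twist": [-26,0,0],"jaw": 0},{"xyz": [-1.5,-18,-5],"twist": [-33,0,0],"jaw": 0},{"xyz": [-1.5,-20,-2],"twist": [-40,0,0],"jaw": 0},{"xyz": [-1.5,-22,1],"twist": [-46,0,0],"jaw": 0},{"xyz": [-1.5,-24,4],"twist": [-52,0,0],"jaw": 0}]'

```text
time_s: 10.55
tool_pos: [0.4559, 0.1684, 0.4194]
tool_rot: [172.8, 0.3, -168.5]
force: [0.6, -0.8, -0.6]
grip_width: 0.0872
grasp_force: 0.0
```

```bash
cat >> g.py <<'E'
E2=E_+U*.002-N*.004
P=E2+N*.0045+U*(.068+.164)
E
python3 - <<'E'
from g import *
import cv2
st()
tgt(P+U*.07,easelR(-45),"pre")
T=env.read_camera("top")["img"][:,:,::-1];S=env.read_camera("scene")["img"][:,:,::-1]
t=np.linspace(0,2*np.pi,400)[:,None]
Q=np.vstack([E2+N*z+.08*(np.cos(t)*X+np.sin(t)*U) for z in(0,.009)])
for n,I,(x0,y0) in(("top",T,(310,220)),("scene",S,(295,130))):
    q=(proj(n,Q)-[x0,y0])*4; print(n,q.min(0),q.max(0))
o=np.hstack([cv2.resize(I[y:y+120,x:x+100],(400,480),interpolation=cv2.INTER_CUBIC) for I,x,y in((T,310,220),(S,295,130))])
cv2.imwrite("pics/a5.png",cv2.convertScaleAbs(o,alpha=1.3))
E
```

```text
{'time_s': np.float64(10.55), 'qpos': array([ 25.2776,  -1.3639, -44.7575, 103.6735,  -8.2683,  76.0967,
        83.9755]), 'tool_pos': array([0.4559, 0.1684, 0.4194]), 'tool_rot': array([ 172.8192,    0.3419, -168.4688]), 'force': array([ 0.6222, -0.7732, -0.5652]), 'grip_width': np.float64(0.0872), 'grasp_force': np.float64(0.0)}
pre xyz [  1.55 -22.02   9.22] twist [-37.8   0.3   0.2]
top [117.98634151  45.60500589] [390.60602526 347.52812797]
scene [109.25302114  51.14366623] [367.39635259 305.89673108]
```

View pics/a5.png

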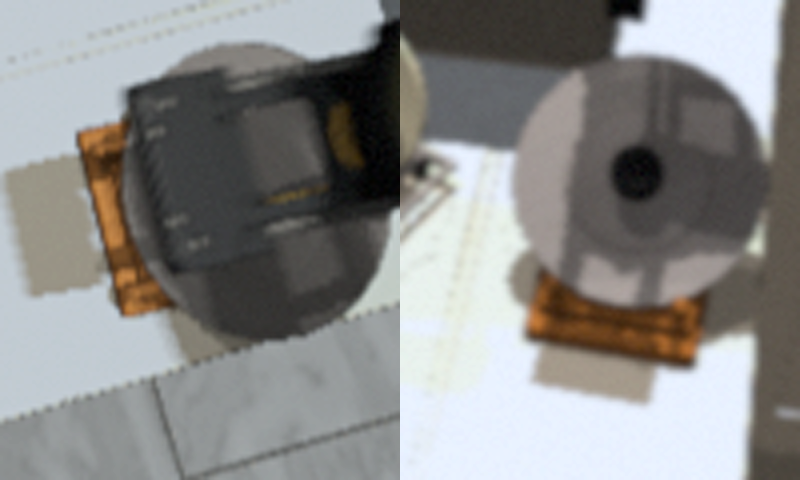

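The lid leans on the easel, outline matching the prediction. Now I'll go to the rim side.

Call:
servo_tool --plan '[{"xyz": [0.3,-4,1],"twist": [-7,0,0],"jaw": 0.4},{"xyz": [0.6,-8,2],"twist": [-14,0,0],"jaw": 0.4},{"xyz": [1,-12,3],"twist": [-20,0,0],"jaw": 0.4},{"xyz": [1.2,-16,4.5],"twist": [-26,0,0],"jaw": 0.4},{"xyz": [1.5,-19,6.5],"twist": [-32,0,0],"jaw": 0.4},{"xyz": [1.5,-21,8],"twist": [-37,0,0],"jaw": 0.4},{"xyz": [1.5,-22,9.2],"twist": [-37.8,0.3,0.2],"jaw": 0.4},{"xyz": [1.5,-22,9.2],"twist": [-37.8,0.3,0.2],"jaw": 0.4},{"xyz": [1.5,-22,9.2],"twist": [-37.8,0.3,0.2],"jaw": 0.4},{"xyz": [1.5,-22,9.2],"twist": [-37.8,0.3,0.2],"jaw": 0.4}]'

```text
time_s: 11.58
tool_pos: [0.4834, -0.0336, 0.3012]
tool_rot: [135.2, -0.2, -168.2]
force: [-0.2, 0.3, -0.1]
grip_width: 0.0523
grasp_force: 0.0
```

Run:
```python
from g import *
st()
tgt(P+U*.07,easelR(-45),"pre")
tgt(P,easelR(-45),"grasp")
```

```text
{'time_s': np.float64(11.5833), 'qpos': array([ 41.1   ,  14.7136, -29.4285, 108.7311, -33.7009,  80.6458,
       125.3143]), 'tool_pos': array([ 0.4834, -0.0336,  0.3012]), 'tool_rot': array([ 135.2199,   -0.2109, -168.2143]), 'force': array([-0.2217,  0.3464, -0.1408]), 'grip_width': np.float64(0.0523), 'grasp_force': np.float64(0.0)}
pre xyz [ 0.14 -0.31 -0.19] twist [-0.2 -0.4  0.1]
grasp xyz [ 0.1  -0.29  6.81] twist [-0.2 -0.4  0.1]
```

Call:
servo_tool --plan '[{"xyz": [0.1,-0.3,2],"twist": [-0.2,-0.4,0.1],"jaw": 0.4},{"xyz": [0.1,-0.3,4],"twist": [-0.2,-0.4,0.1],"jaw": 0.4},{"xyz": [0.1,-0.3,5.6],"twist": [-0.2,-0.4,0.1],"jaw": 0.4},{"xyz": [0.1,-0.3,6.7],"twist": [-0.2,-0.4,0.1],"jaw": 0.4},{"xyz": [0.1,-0.3,6.7],"twist": [-0.2,-0.4,0.1],"jaw": 0.4},{"xyz": [0.1,-0.3,6.7],"twist": [-0.2,-0.4,0.1],"jaw": 0.6},{"xyz": [0.1,-0.3,6.7],"twist": [-0.2,-0.4,0.1],"jaw": 0.75}]' --newtons 15

```text
time_s: 12.17
tool_pos: [0.4733, 0.0076, 0.2514]
tool_rot: [135.1, 0.0, -168.8]
force: [0.4, -0.4, 0.2]
grip_width: 0.0451
grasp_force: 0.0
```

Run:
```python
from g import *
import cv2
st()
tgt(P,easelR(-45),"grasp")
T=env.read_camera("top")["img"][:,:,::-1];S=env.read_camera("scene")["img"][:,:,::-1]
o=np.hstack([cv2.resize(I[y:y+120,x:x+100],(400,480),interpolation=cv2.INTER_CUBIC) for I,x,y in((T,310,220),(S,295,110))])
cv2.imwrite("pics/a6.png",cv2.convertScaleAbs(o,alpha=1.5))
```

```text
{'time_s': np.float64(12.1667), 'qpos': array([ 38.6424,  16.5088, -30.9471, 113.786 , -35.4878,  72.3972,
       126.0223]), 'tool_pos': array([0.4733, 0.0076, 0.2514]), 'tool_rot': array([ 1.350845e+02,  1.820000e-02, -1.688429e+02]), 'force': array([ 0.408 , -0.4062,  0.1977]), 'grip_width': np.float64(0.0451), 'grasp_force': np.float64(0.0)}
grasp xyz [-0.03  0.22  0.29] twist [-0.1  0.3 -0.2]
```

View pics/a6.png

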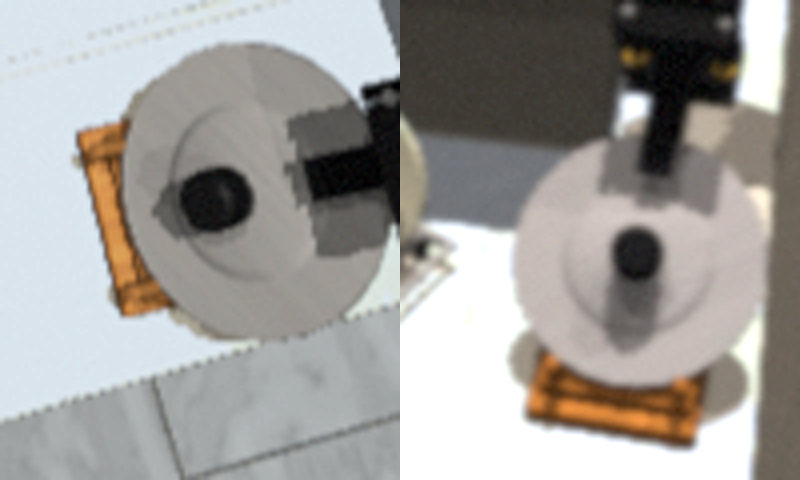

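The finger straddles the top rim, on the lid's axis. Correct slightly and close.

Call:
servo_tool --plan '[{"xyz": [0,0.2,0.2],"twist": [-0.1,0.3,-0.2],"jaw": 0.75},{"xyz": [0,0.2,0.2],"twist": [-0.1,0.3,-0.2],"jaw": 0.8},{"xyz": [0,0.2,0.2],"twist": [-0.1,0.3,-0.2],"jaw": 0.85},{"xyz": [0,0.2,0.2],"twist": [-0.1,0.3,-0.2],"jaw": 0.9},{"xyz": [0,0.2,0.2],"twist": [-0.1,0.3,-0.2],"jaw": 0.95},{"xyz": [0,0.2,0.2],"twist": [-0.1,0.3,-0.2],"jaw": 1},{"xyz": [0,0.2,0.2],"twist": [-0.1,0.3,-0.2],"jaw": 1},{"xyz": [0,0.2,0.2],"twist": [-0.1,0.3,-0.2],"jaw": 1}]' --newtons 20

```text
time_s: 12.93
tool_pos: [0.4721, 0.0108, 0.2506]
tool_rot: [134.8, -0.2, -168.5]
force: [-0.8, 0.9, 4.9]
grip_width: 0.0088
grasp_force: 19.8
```

Call:
servo_tool --plan '[{"xyz": [0,0,0],"twist": [0,0,0],"jaw": 1},{"xyz": [0,0,0],"twist": [0,0,0],"jaw": 1}]' --newtons 50

```text
time_s: 13.1
tool_pos: [0.4721, 0.0108, 0.2506]
tool_rot: [134.8, -0.2, -168.5]
force: [-1.5, -0.2, 5.7]
grip_width: 0.0088
grasp_force: 49.8
```

```bash
cat >> g.py <<'E'
RK=np.array([.663,.186,0]); RY=-8.2
E
python3 - <<'E'
from g import *
st()
tgt(P,easelR(-45),"grasp")
o=env.get_obs();R=Ro.from_euler("xyz",o["tool_rot"],degrees=True)
print("U offset",(o["tool_pos"]-E2)@U-.164,(o["tool_pos"]-E2)@N,(o["tool_pos"]-E2)@X)
tgt([.47,.02,.36],easelR(-20),"lift"); tgt(RK+[0,0,.091+.068+.164+.09],down(180+RY),"rack")
E
```

```text
{'time_s': np.float64(13.1), 'qpos': array([ 38.4833,  16.6005, -31.1241, 113.8923, -35.5424,  72.5031,
       126.0246]), 'tool_pos': array([0.4721, 0.0108, 0.2506]), 'tool_rot': array([ 1.348417e+02, -1.500000e-01, -1.684694e+02]), 'force': array([-1.4531, -0.2264,  5.6773]), 'grip_width': np.float64(0.0088), 'grasp_force': np.float64(49.7609)}
grasp xyz [-0.09  0.03  0.01] twist [ 0.2 -0.1 -0.1]
U offset 0.06806942449859538 0.0041761635427707035 -0.0008642695576719838
lift xyz [ 0.05  8.42 -7.04] twist [25.2 -0.1 -0.1]
rack xyz [-22.16  20.97  -2.02] twist [44.7 -7.9 18.6]
```

Call:
servo_tool --plan '[{"xyz": [0,0.5,-1.5],"twist": [0,0,0],"jaw": 1},{"xyz": [0,2,-4],"twist": [0,0,0],"jaw": 1},{"xyz": [0,5,-6],"twist": [4,0,0],"jaw": 1},{"xyz": [0,8.5,-7],"twist": [10,0,0],"jaw": 1},{"xyz": [-0.5,12,-7.5],"twist": [16,0,0],"jaw": 1},{"xyz": [-1,15.5,-7.5],"twist": [22,0,0],"jaw": 1},{"xyz": [-1.5,18.5,-7],"twist": [28,0,0],"jaw": 1},{"xyz": [-2,21,-6.5],"twist": [34,0,0],"jaw": 1},{"xyz": [-2.5,23,-6],"twist": [40,0,0],"jaw": 1},{"xyz": [-2.6,24.5,-5.2],"twist": [45,0,0],"jaw": 1}]'

```text
time_s: 13.93
tool_pos: [0.4712, 0.1505, 0.4617]
tool_rot: [-179.7, 0.1, -168.5]
force: [-0.2, -0.4, -3.4]
grip_width: 0.0087
grasp_force: 49.7
```

Call:
servo_tool --plan '[{"xyz": [0,0,0],"twist": [0,0,0],"jaw": 1},{"xyz": [0,0,0],"twist": [0,0,0],"jaw": 1}]'

```text
time_s: 14.1
tool_pos: [0.4705, 0.1499, 0.4595]
tool_rot: [179.8, -0.2, -168.3]
force: [0.1, -0.5, -2.7]
grip_width: 0.009
grasp_force: 49.8
```

Run:
```python
from g import *
st()
tgt(RK+[0,0,.47],down(180+RY),"rack")
```

```text
{'time_s': np.float64(14.1), 'qpos': array([ 24.503 ,  -0.5297, -44.3587,  98.3717,  -0.5918,  82.2012,
        81.9024]), 'tool_pos': array([0.4705, 0.1499, 0.4595]), 'tool_rot': array([ 179.8138,   -0.2224, -168.3246]), 'force': array([ 0.1322, -0.4556, -2.6809]), 'grip_width': np.float64(0.009), 'grasp_force': np.float64(49.8445)}
rack xyz [-19.57  -0.35  -1.13] twist [ 0.1 -0.3 19.9]
```

Call:
servo_tool --plan '[{"xyz": [-3,0,-1],"twist": [0,0,4],"jaw": 1},{"xyz": [-6.5,0,-1],"twist": [0,0,8],"jaw": 1},{"xyz": [-10,-0.1,-1],"twist": [0,0,12],"jaw": 1},{"xyz": [-13.5,-0.2,-1],"twist": [0,0,16],"jaw": 1},{"xyz": [-16.5,-0.3,-1],"twist": [0,0,20],"jaw": 1},{"xyz": [-18.8,-0.3,-1],"twist": [0,-0.3,20],"jaw": 1},{"xyz": [-19.6,-0.3,-1],"twist": [0,-0.3,20],"jaw": 1},{"xyz": [-19.6,-0.3,-1],"twist": [0,-0.3,20],"jaw": 1},{"xyz": [-19.6,-0.3,-1],"twist": [0,-0.3,20],"jaw": 1},{"xyz": [-19.6,-0.3,-1],"twist": [0,-0.3,20],"jaw": 1}]'

```text
time_s: 14.93
tool_pos: [0.6632, 0.1841, 0.4691]
tool_rot: [180.0, -0.0, 171.4]
force: [-0.4, -0.5, -3.0]
grip_width: 0.0086
grasp_force: 49.9
```

Run:
```python
from g import *
import cv2
st()
tgt(RK+[0,0,.40],down(180+RY),"rack")
T=env.read_camera("top")["img"][:,:,::-1];S=env.read_camera("scene")["img"][:,:,::-1]
o=np.hstack([cv2.resize(I[y:y+120,x:x+100],(400,480),interpolation=cv2.INTER_CUBIC) for I,x,y in((T,310,100),(S,225,90))])
cv2.imwrite("pics/a7.png",cv2.convertScaleAbs(o,alpha=1.5))
```

```text
{'time_s': np.float64(14.9333), 'qpos': array([ 10.1305,  27.2436, -41.8862,  69.8023,  17.7725,  89.2491,
        52.7768]), 'tool_pos': array([0.6632, 0.1841, 0.4691]), 'tool_rot': array([ 1.799721e+02, -5.200000e-03,  1.714493e+02]), 'force': array([-0.3536, -0.5041, -2.9942]), 'grip_width': np.float64(0.0086), 'grasp_force': np.float64(49.9403)}
rack xyz [0.04 0.19 6.91] twist [ 0.  -0.  -0.4]
```

View pics/a7.png

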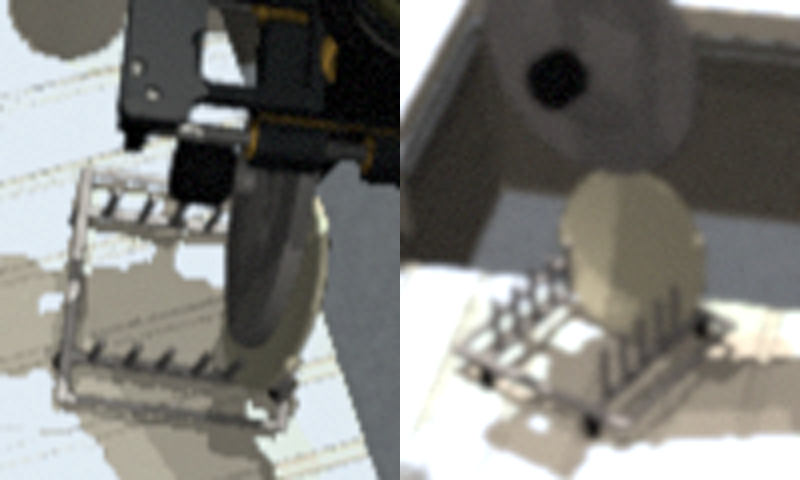

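All ten views are used. The top-crop shows the lid over the rack, knob at (202,172); the scene crop shows the knob at (557,79), lid bottom at (650,172). The knob faces away from the saucer. I'll compare the knob's outline with the arm-based prediction to remove the camera bias.

```bash
cat > k.py <<'E'
from g import *
import cv2
def knob(show=True):
    o=env.get_obs(); R=Ro.from_euler("xyz",o["tool_rot"],degrees=True)
    y=R.apply([0,1,0]);x=R.apply([1,0,0]);z=R.apply([0,0,1])
    C=o["tool_pos"]+z*.232-y*.0045
    t=np.linspace(0,2*np.pi,200)[:,None]
    K=np.vstack([C+y*h+.0165*(np.cos(t)*x+np.sin(t)*z) for h in(.024,.052)])
    for n in("top","scene"):
        CAM.pop(n,None); q=proj(n,K); a,b=q.min(0),q.max(0)
        g=cam(n)["img"].max(2).astype(np.uint8); 
        x0,y0=(a-8).astype(int); x1,y1=(b+9).astype(int)
        w=g[y0:y1,x0:x1]; m=(w<40).astype(np.uint8)
        k,l,s,c=cv2.connectedComponentsWithStats(m); i=1+np.argmax(s[1:,4]) 
        print(n,"pred",a,b,"seen bbox",s[i][0]+x0-.5,s[i][1]+y0-.5,s[i][0]+s[i][2]+x0-.5,s[i][1]+s[i][3]+y0-.5,"area",s[i][4])
        if show: print("\n".join("".join("%4d"%v for v in r) for r in w[::1]))
E
python3 -c "
from k import *
st();knob()"
```

```text
{'time_s': np.float64(15.0333), 'qpos': array([ 10.1153,  27.1775, -41.9374,  69.7725,  17.8076,  89.242 ,
        52.7536]), 'tool_pos': array([0.6629, 0.1846, 0.4702]), 'tool_rot': array([1.799571e+02, 1.110000e-01, 1.714781e+02]), 'force': array([ 0.143,  0.32 , -2.696]), 'grip_width': np.float64(0.0086), 'grasp_force': np.float64(49.9402)}
top pred [350.45117545 134.91474668] [369.00199057 154.25597357] seen bbox 341.5 125.5 377.5 162.5 area 610
  54  53  51  54  53  52  51  50  52  51  52  51  51  52  47  57  94 130 131 126 106  99  74  56  55  51  40  31  31  20   3   8   9  12   5  10
  51  51  53  53  53  52  51  52  54  52  52  51  51  51  56  92 145 164 164 161 151 148 139 133 134 134 126 108  99  69  22   5  12  12   9   3
  35  41  38  42  44  48  49  49  48  52  50  53  49  48  71 126 163 165 164 165 163 164 164 163 164 164 160 148 131  83  27   4  12  24  25  26
  13  17  15  18  24  32  36  36  38  38  42  42  38  36  67 124 149 153 162 162 163 164 163 162 157 154 151 138 120  70  24  14  15  27  29  25
  11   4   7   3  10  14  12  14  16  12  21  20  19  29  60  93 1
[... 9063 characters left out ...]
  34  38  38  38  40  42  43  43  42  44  47  50  50  49  51  51  49  52  50  49  45  44  43  42  40  40  43  41  39  39  39  42  44  42
  34  36  36  37  42  42  42  41  40  41  41  42  46  47  47  50  50  49  50  48  50  46  42  43  42  44  44  42  41  40  43  43  41  43  42
  33  34  36  37  38  40  42  43  40  41  41  41  43  44  46  51  49  49  47  48  50  49  45  42  42  43  44  42  44  42  42  40  43  42  41
  34  33  38  37  38  40  40  39  37  41  42  42  41  41  44  45  48  49  49  50  51  47  45  44  44  43  42  43  46  41  41  42  41  43  43
  34  36  37  38  38  39  43  41  41  41  40  43  43  42  43  44  43  48  47  50  48  49  47  43  43  44  44  42  42  43  44  43  42  45  40
```

```bash
cat > r.py <<'E'
from g import *
import cv2
from scipy.ndimage import map_coordinates
from scipy.optimize import minimize
np.set_printoptions(precision=4,suppress=True)
s=800/560; I={n:cv2.GaussianBlur(cv2.imread(f"pics/{n}0.png").min(2).astype(float),(0,0),1) for n in("top","scene")}
ys=[.0505,.0295,.0105,-.0105,-.0295]
def smp(n,P):
    q=proj(n,P)*s+.5*(s-1); return map_coordinates(I[n],[q[:,1],q[:,0]],order=1)
def cost(v,cams=("top","scene"),tip=True):
    a=v[2]; zs=np.linspace(.032,.063,12); tot=0
    for n in cams:
        for x in(-.045,.045):
            for y in ys:
                b=np.array([v[0]+np.cos(a)*x-np.sin(a)*y,v[1]+np.sin(a)*x+np.cos(a)*y])
                L=lambda zz:np.c_[np.tile(b,(len(zz),1)),zz]
                tot+=smp(n,L(zs)).mean()
                if tip: tot-=.5*smp(n,L(np.linspace(.070,.078,4))).mean()
    return tot
for cams in(("top","scene"),("top",),("scene",)):
  for tip in(True,False):
    best=min((minimize(cost,[x,y,a],args=(cams,tip),method="Nelder-Mead",options=dict(initial_simplex=np.array([x,y,a])+np.array([[0,0,0],[.004,0,0],[0,.004,0],[0,0,.03]]))) for x in(.659,.665) for y in(.180,.185,.190) for a in(-.14,)),key=lambda r:r.fun)
    print(cams,tip,best.x,best.fun)
E
python3 r.py
```

```text
('top', 'scene') True [ 0.664   0.1857 -0.1501] 397.9426016846365
('top', 'scene') False [ 0.6622  0.1872 -0.1543] 1369.5432734363746
('top',) True [ 0.6648  0.1853 -0.1503] 38.827799203332
('top',) False [ 0.6628  0.1867 -0.1537] 516.5795662616573
('scene',) True [ 0.6594  0.1926 -0.1554] 297.97651745102684
('scene',) False [ 0.6587  0.1933 -0.1488] 832.7961942569256
```

```bash
sed -i 's/^RK=.*/RK=np.array([.664,.187,0]); RY=-8.6/' g.py
python3 - <<'E'
from g import *
tgt(RK+[0,0,.37],down(180+RY),"rack")
E
```

```text
rack xyz [-0.02  0.19 10.04] twist [0.1 0.2 0.1]
```

Call:
servo_tool --plan '[{"xyz": [0,0.1,2],"twist": [0.1,0.2,0.1],"jaw": 1},{"xyz": [0,0.2,4.5],"twist": [0.1,0.2,0.1],"jaw": 1},{"xyz": [0,0.2,7],"twist": [0.1,0.2,0.1],"jaw": 1},{"xyz": [0,0.2,9],"twist": [0.1,0.2,0.1],"jaw": 1},{"xyz": [0,0.2,10],"twist": [0.1,0.2,0.1],"jaw": 1},{"xyz": [0,0.2,10],"twist": [0.1,0.2,0.1],"jaw": 1},{"xyz": [0,0.2,10],"twist": [0.1,0.2,0.1],"jaw": 1},{"xyz": [0,0.2,10],"twist": [0.1,0.2,0.1],"jaw": 1}]'

```text
time_s: 15.9
tool_pos: [0.6646, 0.1876, 0.3718]
tool_rot: [179.9, 0.1, 171.4]
force: [0.3, 0.5, -1.9]
grip_width: 0.0084
grasp_force: 49.9
```

Run:
```python
from g import *
st();tgt(RK+[0,0,.35],down(180+RY),"rack")
```

```text
{'time_s': np.float64(15.9), 'qpos': array([ 10.6025,  29.619 , -41.1476,  78.0471,  19.3035,  79.3121,
        51.077 ]), 'tool_pos': array([0.6646, 0.1876, 0.3718]), 'tool_rot': array([1.799352e+02, 5.330000e-02, 1.713851e+02]), 'force': array([ 0.3403,  0.5181, -1.8696]), 'grip_width': np.float64(0.0084), 'grasp_force': np.float64(49.9406)}
rack xyz [ 0.05 -0.07  2.18] twist [ 0.1  0.1 -0. ]
```

Call:
servo_tool --plan '[{"xyz": [0,0,0.4],"twist": [0,0,0],"jaw": 1},{"xyz": [0,0,0.8],"twist": [0,0,0],"jaw": 1},{"xyz": [0,0,1.2],"twist": [0,0,0],"jaw": 1},{"xyz": [0,0,1.4],"twist": [0,0,0],"jaw": 1},{"xyz": [0,0,1.4],"twist": [0,0,0],"jaw": 1}]'

```text
time_s: 16.32
tool_pos: [0.6641, 0.1871, 0.355]
tool_rot: [-180.0, -0.2, 171.4]
force: [-0.5, 0.9, -4.3]
grip_width: 0.0086
grasp_force: 49.9
```

Run:
```python
from g import *
st()
```

```text
{'time_s': np.float64(16.3167), 'qpos': array([ 10.6033,  30.1865, -40.9127,  79.2597,  19.6291,  77.8948,
        50.8229]), 'tool_pos': array([0.6641, 0.1871, 0.355 ]), 'tool_rot': array([-1.799545e+02, -1.543000e-01,  1.713868e+02]), 'force': array([-0.5174,  0.8956, -4.259 ]), 'grip_width': np.float64(0.0086), 'grasp_force': np.float64(49.9398)}
```

Call:
servo_tool --plan '[{"xyz": [0,0,0.4],"twist": [0,0,0],"jaw": 1},{"xyz": [0,0,0.8],"twist": [0,0,0],"jaw": 1},{"xyz": [0,0,1.2],"twist": [0,0,0],"jaw": 1},{"xyz": [0,0,1.5],"twist": [0,0,0],"jaw": 1},{"xyz": [0,0,1.5],"twist": [0,0,0],"jaw": 1}]'

```text
time_s: 16.73
tool_pos: [0.664, 0.1871, 0.3396]
tool_rot: [-180.0, -0.2, 171.4]
force: [0.1, -0.5, -4.0]
grip_width: 0.0087
grasp_force: 49.9
```

Run:
```python
from g import *
st()
```

```text
{'time_s': np.float64(16.7333), 'qpos': array([ 10.5733,  30.7487, -40.7039,  80.3248,  19.9925,  76.4234,
        50.5423]), 'tool_pos': array([0.664 , 0.1871, 0.3396]), 'tool_rot': array([-179.9538,   -0.1832,  171.3892]), 'force': array([ 0.0613, -0.4789, -4.0015]), 'grip_width': np.float64(0.0087), 'grasp_force': np.float64(49.9398)}
```

Call:
servo_tool --plan '[{"xyz": [0,0,0.4],"twist": [0,0,0],"jaw": 1},{"xyz": [0,0,0.8],"twist": [0,0,0],"jaw": 1},{"xyz": [0,0,1.1],"twist": [0,0,0],"jaw": 1},{"xyz": [0,0,1.3],"twist": [0,0,0],"jaw": 1},{"xyz": [0,0,1.3],"twist": [0,0,0],"jaw": 1}]'

```text
time_s: 17.15
tool_pos: [0.664, 0.1872, 0.327]
tool_rot: [-180.0, -0.1, 171.4]
force: [-0.4, 0.3, -2.9]
grip_width: 0.0085
grasp_force: 49.9
```

Call:
servo_tool --plan '[{"xyz": [0,0,0.1],"twist": [0,0,0],"jaw": 1},{"xyz": [0,0,0.2],"twist": [0,0,0],"jaw": 1},{"xyz": [0,0,0.2],"twist": [0,0,0],"jaw": 1}]'

```text
time_s: 17.4
tool_pos: [0.6642, 0.1872, 0.3258]
tool_rot: [-180.0, -0.1, 171.4]
force: [0.2, -1.3, -4.3]
grip_width: 0.0088
grasp_force: 49.9
```

Run:
```python
from g import *
st()
```

```text
{'time_s': np.float64(17.4), 'qpos': array([ 10.5179,  31.2808, -40.4909,  81.2413,  20.3982,  74.9968,
        50.2555]), 'tool_pos': array([0.6642, 0.1872, 0.3258]), 'tool_rot': array([-1.799806e+02, -8.160000e-02,  1.713821e+02]), 'force': array([ 0.2433, -1.2794, -4.3414]), 'grip_width': np.float64(0.0088), 'grasp_force': np.float64(49.9345)}
```

Call:
servo_tool --plan '[{"xyz": [0,0,0.1],"twist": [0,0,0],"jaw": 1},{"xyz": [0,0,0.2],"twist": [0,0,0],"jaw": 1},{"xyz": [0,0,0.2],"twist": [0,0,0],"jaw": 1}]'

```text
time_s: 17.65
tool_pos: [0.6642, 0.1872, 0.3236]
tool_rot: [-180.0, -0.1, 171.4]
force: [-0.5, -0.1, -2.7]
grip_width: 0.0086
grasp_force: 49.9
```

Call:
servo_tool --plan '[{"xyz": [0,0,0.1],"twist": [0,0,0],"jaw": 1},{"xyz": [0,0,0.15],"twist": [0,0,0],"jaw": 1},{"xyz": [0,0,0.15],"twist": [0,0,0],"jaw": 1}]'

```text
time_s: 17.9
tool_pos: [0.6642, 0.1872, 0.3224]
tool_rot: [-180.0, -0.1, 171.4]
force: [-0.9, -0.2, -1.9]
grip_width: 0.0085
grasp_force: 49.9
```

Run:
```python
from g import *
st()
```

```text
{'time_s': np.float64(17.9), 'qpos': array([ 10.4994,  31.4179, -40.4385,  81.46  ,  20.4898,  74.676 ,
        50.1883]), 'tool_pos': array([0.6642, 0.1872, 0.3224]), 'tool_rot': array([-1.799795e+02, -8.670000e-02,  1.713863e+02]), 'force': array([-0.8573, -0.1823, -1.8683]), 'grip_width': np.float64(0.0085), 'grasp_force': np.float64(49.9361)}
```

Call:
servo_tool --plan '[{"xyz": [0,0,0.1],"twist": [0,0,0],"jaw": 1},{"xyz": [0,0,0.15],"twist": [0,0,0],"jaw": 1},{"xyz": [0,0,0.15],"twist": [0,0,0],"jaw": 1}]'

```text
time_s: 18.15
tool_pos: [0.6641, 0.1874, 0.322]
tool_rot: [-180.0, -0.0, 171.4]
force: [-3.4, -0.9, 4.7]
grip_width: 0.0087
grasp_force: 50.0
```

Run:
```python
from g import *
st()
```

```text
{'time_s': np.float64(18.15), 'qpos': array([ 10.4908,  31.4228, -40.4431,  81.502 ,  20.5222,  74.5979,
        50.1568]), 'tool_pos': array([0.6641, 0.1874, 0.322 ]), 'tool_rot': array([-1.799859e+02, -4.410000e-02,  1.713902e+02]), 'force': array([-3.392 , -0.9256,  4.714 ]), 'grip_width': np.float64(0.0087), 'grasp_force': np.float64(49.9585)}
```

Call:
servo_tool --plan '[{"xyz": [0.1,0,0],"twist": [0,0,0],"jaw": 1},{"xyz": [0.15,0,0.05],"twist": [0,0,0],"jaw": 1},{"xyz": [0.15,0,0.05],"twist": [0,0,0],"jaw": 1}]'

```text
time_s: 18.4
tool_pos: [0.6631, 0.1875, 0.3216]
tool_rot: [180.0, 0.1, 171.4]
force: [-1.2, -1.1, 5.1]
grip_width: 0.0089
grasp_force: 50.0
```

Run:
```python
from g import *
st()
```

```text
{'time_s': np.float64(18.4), 'qpos': array([ 10.5502,  31.2808, -40.472 ,  81.745 ,  20.515 ,  74.3852,
        50.0999]), 'tool_pos': array([0.6631, 0.1875, 0.3216]), 'tool_rot': array([1.799906e+02, 6.770000e-02, 1.713788e+02]), 'force': array([-1.1889, -1.09  ,  5.1272]), 'grip_width': np.float64(0.0089), 'grasp_force': np.float64(49.9693)}
```

Call:
servo_tool --plan '[{"xyz": [0.08,0,0.03],"twist": [0,0,0],"jaw": 1},{"xyz": [0.08,0,0.03],"twist": [0,0,0],"jaw": 1},{"xyz": [0.08,0,0.03],"twist": [0,0,0],"jaw": 1},{"xyz": [0.08,0,0.03],"twist": [0,0,0],"jaw": 1}]' --newtons 6

```text
time_s: 18.73
tool_pos: [0.6626, 0.1877, 0.3216]
tool_rot: [179.9, 0.1, 171.4]
force: [0.6, -1.0, 6.2]
grip_width: 0.009
grasp_force: 6.0
```

Run:
```python
from g import *
st()
```

```text
{'time_s': np.float64(18.7333), 'qpos': array([ 10.5777,  31.2095, -40.496 ,  81.8515,  20.4778,  74.2823,
        50.0716]), 'tool_pos': array([0.6626, 0.1877, 0.3216]), 'tool_rot': array([1.799433e+02, 1.124000e-01, 1.713692e+02]), 'force': array([ 0.5575, -0.9812,  6.1968]), 'grip_width': np.float64(0.009), 'grasp_force': np.float64(6.0309)}
```

Resting on both rails. Release gently and check.

Call:
servo_tool --plan '[{"xyz": [0,0,-0.05],"twist": [0,0,0],"jaw": 0.88},{"xyz": [0,0,-0.05],"twist": [0,0,0],"jaw": 0.84},{"xyz": [0,0,-0.05],"twist": [0,0,0],"jaw": 0.8},{"xyz": [0,0,-0.05],"twist": [0,0,0],"jaw": 0.7},{"xyz": [0,0,-0.05],"twist": [0,0,0],"jaw": 0.6},{"xyz": [0,0,-0.05],"twist": [0,0,0],"jaw": 0.5},{"xyz": [0,0,-0.05],"twist": [0,0,0],"jaw": 0.5},{"xyz": [0,0,-0.05],"twist": [0,0,0],"jaw": 0.5}]'

```text
time_s: 19.4
tool_pos: [0.6619, 0.1876, 0.3204]
tool_rot: [-180.0, -0.1, 171.4]
force: [-0.1, 0.4, -0.1]
grip_width: 0.0401
grasp_force: 0.0
```

Run:
```python
from k import *
st();knob(False)
```

```text
{'time_s': np.float64(19.4), 'qpos': array([ 10.5715,  31.264 , -40.4857,  81.9243,  20.4338,  74.3763,
        50.0806]), 'tool_pos': array([0.6619, 0.1876, 0.3204]), 'tool_rot': array([-1.799869e+02, -9.820000e-02,  1.713883e+02]), 'force': array([-0.0724,  0.3841, -0.0771]), 'grip_width': np.float64(0.0401), 'grasp_force': np.float64(0.0)}
top pred [337.02720845 158.52147684] [352.46116775 174.94825064] seen bbox 338.5 149.5 360.5 182.5 area 500
scene pred [257.49533645 152.34665274] [274.0640785  168.73704773] seen bbox 257.5 151.5 273.5 167.5 area 189
```

Call:
servo_tool --plan '[{"xyz": [0,0,-0.5],"twist": [0,0,0],"jaw": 0.45},{"xyz": [0,0,-1.5],"twist": [0,0,0],"jaw": 0.45},{"xyz": [0,0,-3],"twist": [0,0,0],"jaw": 0.45},{"xyz": [0,0,-5],"twist": [0,0,0],"jaw": 0.45},{"xyz": [0,0,-8],"twist": [0,0,0],"jaw": 0.45},{"xyz": [0,0,-11],"twist": [0,0,0],"jaw": 0.45},{"xyz": [0,0,-13],"twist": [0,0,0],"jaw": 0.45},{"xyz": [0,0,-14],"twist": [0,0,0],"jaw": 0.45},{"xyz": [0,0,-14],"twist": [0,0,0],"jaw": 0.45},{"xyz": [0,0,-14],"twist": [0,0,0],"jaw": 0.45}]'

```text
time_s: 20.33
tool_pos: [0.662, 0.1877, 0.4605]
tool_rot: [-180.0, -0.1, 171.4]
force: [-0.2, 0.4, -1.4]
grip_width: 0.0479
grasp_force: 0.0
```

Run:
```python
from g import *
import cv2
st()
# knob blob in scene after release, and changes from start near saucer/mug/tumbler
S=cam("scene")["img"]; g=S.max(2)[148:172,252:280]; m=(g<40).astype(np.uint8)
k,l,s,c=cv2.connectedComponentsWithStats(m); i=1+np.argmax(s[1:,4]); print("knob",s[i]+[252,148,0,0,0])
old=cv2.resize(cv2.imread("pics/scene0.png"),(560,420),interpolation=cv2.INTER_AREA).astype(float); new=S[:,:,::-1].astype(float)
for n,(x,y,w,h) in dict(mug=(235,285,65,70),tumbler=(212,200,25,30),saucer=(262,128,42,48)).items():
    r=lambda a:cv2.Canny(cv2.GaussianBlur(a[y:y+h,x:x+w],(0,0),.7).astype(np.uint8),40,100)
    a=cv2.cvtColor(old[y:y+h,x:x+w].astype(np.float32),cv2.COLOR_BGR2GRAY);b=cv2.cvtColor(new[y:y+h,x:x+w].astype(np.float32),cv2.COLOR_BGR2GRAY)
    print(n,cv2.phaseCorrelate(a,b,cv2.createHanningWindow(a.shape[::-1],cv2.CV_32F)))
```

```text
{'time_s': np.float64(20.3333), 'qpos': array([  9.9876,  27.3843, -41.9299,  70.6466,  17.8744,  88.4308,
        52.2811]), 'tool_pos': array([0.662 , 0.1877, 0.4605]), 'tool_rot': array([-1.799835e+02, -7.510000e-02,  1.713958e+02]), 'force': array([-0.1777,  0.3504, -1.4182]), 'grip_width': np.float64(0.0479), 'grasp_force': np.float64(0.0)}
knob [257 153  16  15 179]
mug ((0.017031891488635154, 0.04919460478308224), 0.9378524360097484)
tumbler ((0.5192828342650131, 0.11528324682871549), 0.8756884320576985)
saucer ((0.5051812020645841, 0.504924502859577), 0.4462850217466001)
```

```bash
python3 -c "
from cell import env
print(env.sign_off())"
```

```text
the job is handed in; nothing more can be done
None
```

The lid stands released in the rack's middle slot with its knob facing away from the saucer, after being leaned and let go on the easel first; the mug and tumbler have not moved, the arm felt no contact near the saucer (the lid mostly hides it from the scene camera), and I handed the job in at about 20 s.

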